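# Close, fasten and press down the cover of an e-bike controller case

### The job

Close the grey controller case on the counter: take the white cover by its steel bar handle and lower it gently all the way onto the frame, without letting it drop, then turn the yellow quarter-turn fastener clockwise until its black slot lines up with the two red marks on the cover, and let go of it. Then press straight down on the black rubber pad so that the cover is squeezed flush onto the frame against its springy seal, and finish while still holding it pressed there. Leave the other things on the counter where they are.

Things in the scene. Friction and masses are not known exactly. Their poses are not given: they have to be found in the camera images.
- case: Grey open-topped controller case, 200 (x) x 180 (y) x 85 mm high, 6 mm walls, bolted to the counter. Origin at the centre of its underside, z up; its x axis points level from the handle side (front, towards the robot) to the hinge side (back), y to its left. A soft black seal stands 6 mm above the rim. It carries the cover.
- hinge_axis (a point): Mid-point of the cover's hinge axis at the back of the case, 105 mm behind the case's centre and 95 mm above the counter; the axis runs along the case's y. Axes as the case's.
- cover_hinge (a joint): Opening angle of the cover, rad: 0 = lying level on the seal (stop), grows as the front edge rises, up to 1.3. It starts about 0.85 to 1.1 open and stays there by hinge friction; somewhere below about 0.75 the friction no longer carries the 0.5 kg cover, so it falls shut if let go.
- handle (a point): Middle of the round steel bar handle, 10 mm thick, 110 mm long, parallel to the hinge axis and 240 mm from it, in the mid plane of the white cover plate (190 x 180 x 8 mm); a 30 mm gap parts it from the cover's front edge. Closed, it is 95 mm above the counter, 35 mm in front of the case, clear below. Axes turn with the cover: x from handle to hinge, z out of its upper face.
- seal_press (a joint): How far the cover is squeezed down onto the frame, m: 0 = standing proud on its springy seal, 0.006 = flush on the frame. The whole cover sinks parallel; at rest it springs back to about 0. Roughly 2 N starts it moving, 9 N gives 0.004 and 13 N brings it flush.
- fastener_grip (a point): Where to pinch: on the fastener's turning axis, 10 mm below the top of its yellow wing and 22 mm above the cover's face. Wing 42 mm long (along this y), 10 mm thick, 32 mm above the cover at its top, with a black slot line along the top; black 42 mm disc below. It sits 130 mm in front of the hinge axis, at the case's y = +40 mm. z is the turning axis, up when the cover is closed.
- fastener (a joint): Angle of the fastener, rad, growing clockwise as seen from above: 0 = wing across the case (along its y), 1.571 = slot in line with the two red marks (along the case's x). Starts between 0.1 and 0.5. Can be overturned, up to the end of travel at 1.95; light friction of 0.06 N m keeps it where it is left.
- press_pad: Black rubber press pad, 50 x 50 x 6 mm, fixed on the cover's upper face 90 mm in front of the hinge axis and 45 mm to the case's right of the middle (y = -0.045). Origin at the centre of its underside, z out of the cover.
- pad_top (a point): Centre of the press pad's upper face; with the cover closed and not pressed it is 105 mm above the counter.
- pedal: Bystander: black bicycle pedal 90 x 82 x 22 mm lying to the left of the case. Origin at the centre of its underside.
- screwdriver: Bystander: green-handled screwdriver lying to the right of the case. Origin at its underside, x along it to the tip.
- oil_bottle: Bystander: blue bottle, 56 mm across, 130 mm high, to the left. Origin at its base centre.
- mug: Bystander: white mug, 80 mm across, 90 mm high, to the right. Origin at its base centre.
- sprocket: Bystander: steel sprocket disc, 104 mm across, to the right and near. Origin at its underside centre.
- card_box: Bystander: small cardboard box 90 x 120 x 50 mm, to the right. Origin at its underside centre.

How it is judged:
By the outcome, as a careful person would: the job done as asked, in the order asked, and still so for the second after the job is handed in, while the arm keeps its last pose, push and grip.
It also fails if it takes over 64 s, if anything falls off the work surface, if the arm or the gripper's body presses on something with over 40 N, if the wrist force passes 120 N, or if a joint passes its speed limit or range.

### The arm

A 6-joint arm with a two-finger parallel gripper is mounted at the origin on the work surface. World frame = base frame: x ahead of the robot, y to its left, z up, the work surface at z = 0. Lengths are in m, angles in rad, forces in N, time in s.
With the tool pointing down it reaches from about 0.35 to 0.975 m from the base axis. Payload 4.9 kg.
Tool frame: the origin (TCP) lies midway between the tips of the shut fingers; the grasp point (between the pads) lies 19 mm behind it; z points along the fingers, y is the direction in which the jaws open and shut (so a half turn about z gives the same grasp; the last joint's range is limited). The gripper opens to 85 mm and grips with 20 to 120 N. Pads are 22 mm wide; open, the fingers measure 114 mm over their backs; the gripper's body (76 mm by 85 mm) begins 54 mm behind the grasp point. The pads swing forward as they close: fully open they stand 13 mm farther back than shut.
Start: joints at [1.119, 0.053, 1.613, -0, 1.476, -0.119], TCP at [0.204, 0.591, 0.231] pointing down, gripper open.
Joint ranges: [-3.01, 3.01], [-1.01, 2.22], [0.06, 2.58], [-1.02, 4.17], [0.09, 2.62], [-3.14, 3.14]. Speed limits (rad/s): [2.57, 2.57, 3.14, 3.14, 3.14, 3.14].

### API

Orientations are given as a rotation vector (axis times angle).
In Python, from station import ctrl gives the robot as it stands.
- The arm moves only by the tool jog_arm, never from a script. Its argument "steps" is a list of rows, each an object of numbers: "dx", "dy", "dz": the shift along the world's x, y, z in units of 60 mm (1.0 is 60 mm); "twist": the turn about the world's z in units of 10 degrees (1.0 is 10 degrees). A call has 1 to 5 rows; each row is the pose to reach, as a shift and turn from the pose measured when the call began; what a row does not reach only later rows make up. A row lasts 1/8 s, in which the tool goes at most 62.5 mm and 10.7 degrees, less where a joint would pass 70% of its speed; a pose out of reach is approached as far as the arm can. A call with a gripper value outside its range is refused whole. "gripper" is the closure in counts, from 0 (fully open) to 255 (shut), set as the call begins (left out, the last holds). The fingers move at their own pace and stop on an object; "newtons" is the grip in N (left out, the last holds). Time passes only in rows, so rows that repeat a pose let the fingers close. It gives the time, the measured TCP pose, the force and the opening at its end, in the units of the state.
- ctrl.get_obs(): the state, without advancing time (a new reading comes with each control period).
- ctrl.get_image(name): name is "side" or "top" or "wrist"; returns a dict with "frame" (480x640x3 uint8, red, green, blue), "range_z" (480x640 float32, m along the optical axis (not along the pixel's ray), 0 where there is no reading), "fx", "fy", "cx", "cy" (pixels), "D" ([k1, k2, p1, p2, k3] as OpenCV has them; the pictures are not rectified), "extrinsics" (4x4, takes a point from camera to world coordinates). Camera axes: x right, y down, z forward; pixel columns grow to the right and rows downward; lengths in m; the calibration is good to about 2 mm. A picture is of the moment at which its call begins.
- ctrl.finish_job(): hands the job in, once; it reports no verdict.
The state is a dict: "t": time; "q": joint angles; "dq": joint speeds; "effort": joint torques, N m; "tool_pos": TCP position; "tool_rot": TCP orientation; "contact_force": force on the tool from outside, world axes, zero at the start; "wrist_torque": the same for the moment, N m; "opening": finger opening in m.
Only numpy, scipy, OpenCV 4.12 (cv2) and the standard library are available. Lean on these libraries where they do the work, as an engineer would, in place of code of your own. Each camera call takes 0.05 s, during which the arm holds its last target.

## Working session

There is one attempt and no reset: what is moved stays moved. The work goes in short steps, Python scripts to look and compute and a tool call to move; the robot and the scene stay as the last step left them, time stands still between calls to the robot, and variables do not carry over. Pictures are saved under pics/ and viewed, and the job is handed in when it is done.

Besides the shell and the picture viewer there is one more tool, called as a command line: name --argument value ..., lists and objects as JSON in quotes. jog_arm: Moves the arm, as the interface text tells. Its arguments: {"type":"object","properties":{"steps":{"type":"array"},"gripper":{"type":"number"},"newtons":{"type":"number"}},"required":["steps"]}

```bash
ls; mkdir -p pics; cat > h.py <<'E'
import numpy as np, cv2
from station import ctrl
def grab(n,fn=None):
    d=ctrl.get_image(n)
    if fn: cv2.imwrite('pics/'+fn,d['frame'][:,:,::-1])
    np.savez('/tmp/'+n+'.npz',**{k:np.array(v) for k,v in d.items()})
    return d
def load(n): return dict(np.load('/tmp/'+n+'.npz'))
def pts(d):
    K=np.array([[d['fx'],0,d['cx']],[0,d['fy'],d['cy']],[0,0,1]],float)
    H,W=d['range_z'].shape
    u,v=np.meshgrid(np.arange(W),np.arange(H))
    uv=np.stack([u.ravel(),v.ravel()],1).astype(np.float64)[:,None]
    n=cv2.undistortPoints(uv,K,np.array(d['D'],float))[:,0]
    z=d['range_z'].ravel().astype(float)
    P=np.c_[n*z[:,None],z]
    T=np.array(d['extrinsics'])
    P=P@T[:3,:3].T+T[:3,3]
    P[z==0]=np.nan
    return P.reshape(H,W,3)
E
python3 - <<'E'
from h import *
for n in ['side','top','wrist']:
    d=grab(n,n+'0.png'); print(n,d['extrinsics'])
print(ctrl.get_obs())
E
```

```text
pics
side [[ 0.9838442  -0.12266976  0.1303945   0.36793928]
 [-0.17866483 -0.71906322  0.67158541 -0.84052333]
 [ 0.01137867 -0.68403232 -0.72936295  0.98518114]
 [ 0.          0.          0.          1.        ]]
top [[ 0.00809504 -0.99038689  0.13808795  0.34092297]
 [-0.99983218 -0.00574693  0.01739475 -0.02420963]
 [-0.01643395 -0.13820559 -0.99026721  1.50213877]
 [ 0.          0.          0.          1.        ]]
wrist [[ 0.32655018  0.90957276  0.25698713  0.13753992]
 [ 0.94517754 -0.31364372 -0.09092328  0.61206312]
 [-0.00209894  0.27258947 -0.96212815  0.37227312]
 [ 0.          0.          0.          1.        ]]
{'t': 0.15, 'q': array([ 1.11899912e+00,  5.32395375e-02,  1.61396711e+00, -1.30477802e-05,
        1.47598097e+00, -1.18987145e-01]), 'dq': array([-1.07763461e-03, -2.98048625e-03, -3.85254140e-03, -3.67882889e-06,
       -1.05443704e-03, -1.82649061e-03]), 'effort': array([ 4.00068320e-04, -3.94243169e+01, -3.70723271e+01, -1.54249365e-04,
        4.69057937e-03, -5.50311455e-06]), 'tool_pos': array([0.20397354, 0.59027479, 0.230331  ]), 'tool_rot': array([-5.20293092e-01, -3.09776545e+00,  2.40943843e-03]), 'contact_force': array([-0.20082345, -0.992539  ,  0.58771004]), 'wrist_torque': array([ 0.03566915, -0.03593894, -0.03163194]), 'opening': 0.08556846726800993}
```

View pics/side0.png

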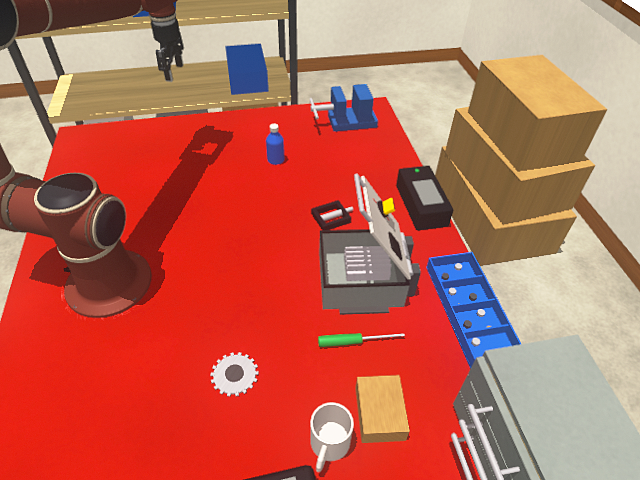

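View pics/top0.png

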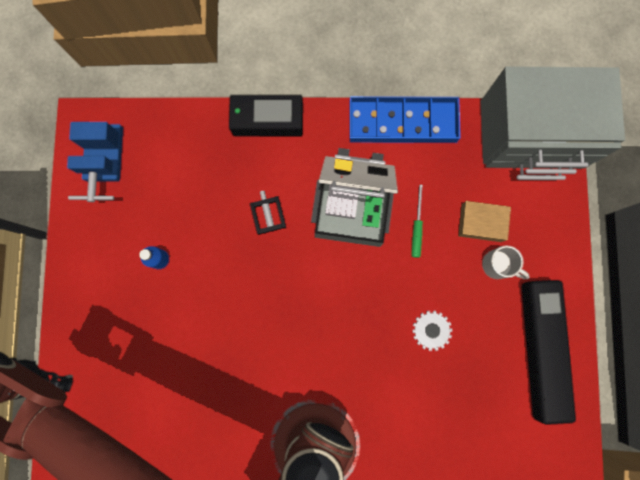

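View pics/wrist0.png

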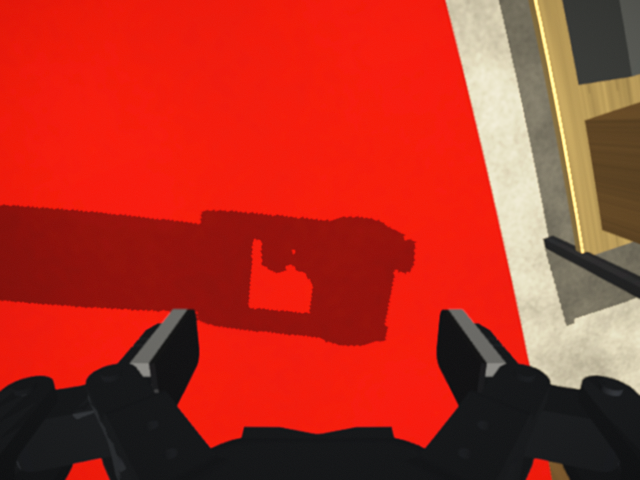

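The side view shows the case at about (365,270), with the open cover leaning above it and its bar at about (360,190). In the top view the case is at about (352,212) and the cover at about (358,175). Next I'll measure points.

```bash
python3 - <<'E'
from h import *
d=load('top');P=pts(d)
c=d['frame'][120:270,240:450]
cv2.imwrite('pics/topcrop.png',cv2.resize(c[:,:,::-1],None,fx=3.8,fy=3.8,interpolation=cv2.INTER_CUBIC))
s=load('side');Q=pts(s)
c=s['frame'][160:330,290:450]
cv2.imwrite('pics/sidecrop.png',cv2.resize(c[:,:,::-1],None,fx=3.5,fy=3.5,interpolation=cv2.INTER_CUBIC))
for n,A,F,box in(('top',P,d['frame'],(130,270,290,410)),('side',Q,s['frame'],(160,330,310,430))):
    a,b,e,f=box
    p=A[a:b,e:f].reshape(-1,3);C=F[a:b,e:f].reshape(-1,3).astype(int)
    # not red
    m=~((C[:,0]>1.8*C[:,1])&(C[:,0]>1.8*C[:,2]))&(p[:,2]>0.02)
    print(n,np.nanmin(p[m],0),np.nanmax(p[m],0))
    y=(C[:,0]>150)&(C[:,1]>120)&(C[:,2]<80); print('yellow',y.sum(),np.nanmedian(p[y],0), np.nanmax(p[y],0))
    w=m&(p[:,2]>0.13)&~y
    g=p[w]
    # plane
    for i in range(10):
        c=g.mean(0);U=np.linalg.svd(g-c)[2];nn=U[2]*np.sign(U[2][2]);r=(g-c)@nn;g=g[abs(r)<max(0.004,np.std(r)*1.5)]
    print('plane',len(g),c,nn,'incl',np.arccos(nn[2]),'yaw',np.arctan2(-nn[1],-nn[0]))
E
```

```text
top [ 0.52064986 -0.25516514  0.02007785] [0.84269905 0.07252811 0.30902826]
yellow 175 [ 0.68982144 -0.06736951  0.22389683] [ 0.84693766 -0.04812334  0.23317519]
plane 1643 [ 0.65455095 -0.10339461  0.23126355] [ 0.82865843 -0.11312568  0.54820414] incl 0.9905808762593477 yaw 3.00591471531515
side [ 0.5215982  -0.20170147  0.0200165 ] [0.92358542 0.24063019 0.3054682 ]
yellow 150 [ 0.68902236 -0.06993551  0.22041521] [0.79464502 0.18663254 0.22986591]
plane 1472 [ 0.65511906 -0.11507438  0.22686058] [ 0.82741852 -0.11689428  0.54928528] incl 0.9892876296264631 yaw 3.001245582619753
```

```bash
python3 - <<'E'
from h import *
s=load('side');Q=pts(s)
for (u,v) in [(357,177),(360,190),(365,200),(370,215),(376,230)]:print(u,v,Q[v,u])
t=load('top');P=pts(t)
for v in range(150,250,8):print(v,P[v,355],t['frame'][v,355])
E
```

```text
357 177 [ 0.61476045 -0.048963    0.29967642]
360 190 [ 0.61042719 -0.09297891  0.300865  ]
365 200 [ 0.62665878 -0.08555712  0.26300366]
370 215 [ 0.62320792 -0.13912688  0.26923022]
376 230 [ 0.62853944 -0.17237751  0.25679478]
150 [ 0.79163164 -0.10796821  0.00138202] [178  40  34]
158 [ 0.73750188 -0.10181933  0.11055322] [131 122 120]
166 [ 0.70473456 -0.09938466  0.15326639] [151 144 134]
174 [ 0.66881429 -0.09596011  0.21384206] [148 142 131]
182 [ 0.63754757 -0.09317633  0.26301453] [147 140 130]
190 [ 0.60969624 -0.09085599  0.30394568] [180 175 174]
198 [ 0.64762409 -0.10566174  0.03686649] [128 121 123]
206 [ 0.62635836 -0.10579171  0.03366177] [226 219 219]
214 [ 0.60879554 -0.10706968  0.00980917] [204 199 195]
222 [ 0.58623686 -0.1068721   0.01255153] [158 162 152]
230 [ 0.56527889 -0.10720514  0.00576161] [157 162 151]
238 [ 0.53164001 -0.10238682  0.09192028] [41 40 40]
246 [ 0.52180163 -0.10731056  0.00237398] [183  41  35]
```

View pics/topcrop.png

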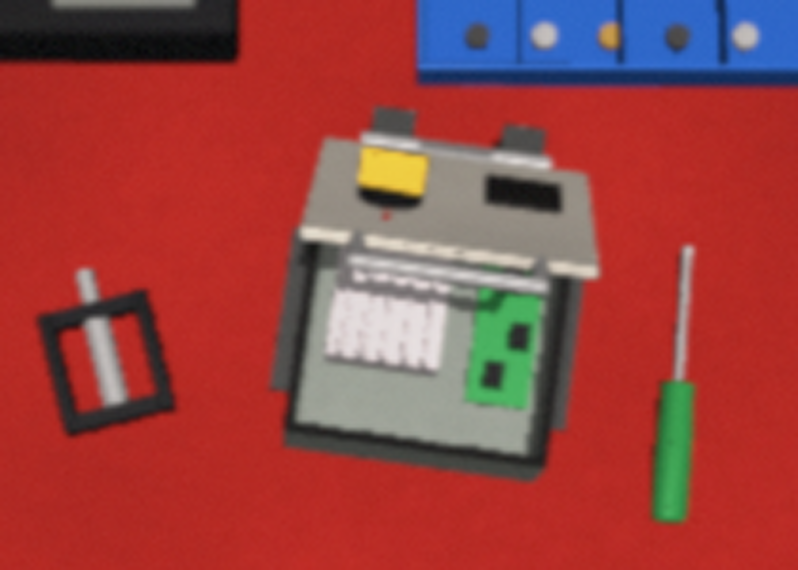

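View pics/sidecrop.png

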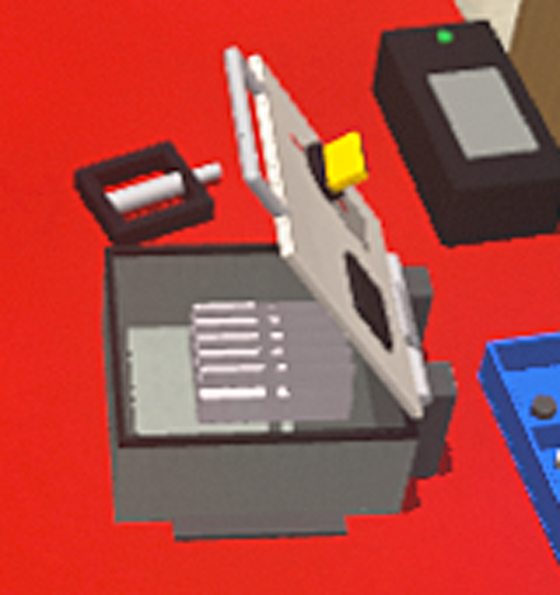

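```bash
python3 - <<'E'
from h import *
from scipy.optimize import least_squares
for n,b in(('top',(130,270,290,410)),('side',(160,330,310,430))):
    d=load(n);P=pts(d)[b[0]:b[1],b[2]:b[3]].reshape(-1,3)
    # side walls/rim: front-left-right
    g=P[(P[:,2]>0.083)&(P[:,2]<0.097)]
    R=cv2.minAreaRect((g[:,:2]*1000).astype(np.float32)); print(n,len(g),R,cv2.boxPoints(R))
    yaw=-0.138;e=np.array([np.cos(yaw),np.sin(yaw)]);f=np.array([-e[1],e[0]])
    # front edge rim of the seal: points on the lowest x'
    for nm,zz in(('rim',(0.083,0.097)),('handle',(0.288,0.32))):
        g=P[(P[:,2]>zz[0])&(P[:,2]<zz[1])]
        a=g[:,:2]@e;bb=g[:,:2]@f
        print(nm,len(g),'x\'',np.nanpercentile(a,[1,5,50,95,99]),'y\'',np.nanpercentile(bb,[1,5,50,95,99]))
        if nm=='handle':
            R=cv2.fitLine((g[:,:2]).astype(np.float32),cv2.DIST_HUBER,0,.001,.001).ravel();print(R, g.mean(0),'yaw',np.arctan2(R[1],R[0])-np.pi/2)
E
```

```text
top 513 ((647.2587280273438, -101.1568374633789), (180.2560577392578, 232.7093963623047), 81.97116088867188) [[ 519.45624   -174.14998  ]
 [ 749.8846    -206.65286  ]
 [ 775.0612     -28.163696 ]
 [ 544.6329       4.3391876]]
rim 513 x' [0.53883653 0.53955476 0.58331037 0.76662469 0.770082  ] y' [-0.10080533 -0.09970256 -0.0178049   0.07772233  0.07875674]
handle 257 x' [0.60914526 0.61000687 0.61426176 0.6223388  0.62640296] y' [-0.0684624  -0.06585943 -0.01079318  0.04400596  0.04705399]
[ 0.13343409  0.9910577   0.60491306 -0.11042324] [ 0.6073736  -0.09534658  0.30174376] yaw -0.13383329
side 853 ((647.4588623046875, -99.61640167236328), (186.5347442626953, 229.95423889160156), 82.1546630859375) [[ 520.82697  -176.31648 ]
 [ 748.62885  -207.70512 ]
 [ 774.09076   -22.91632 ]
 [ 546.2889      8.472321]]
rim 853 x' [0.54026534 0.54150705 0.62934113 0.76446268 0.76877108] y' [-0.1016346  -0.10066691 -0.06643046  0.07814764  0.08051662]
handle 205 x' [0.61037878 0.61077826 0.61502793 0.6216979  0.62414091] y' [-0.06977485 -0.06864085 -0.01999943  0.04222252  0.04619097]
[ 0.13110511  0.9913685   0.6070508  -0.10246821] [ 0.6070508  -0.10246821  0.2997078 ] yaw -0.13148367
```

jog_arm --steps '[{"dx": 0.38,"dy": -0.65,"dz": 0.6,"twist": -1},{"dx": 0.76,"dy": -1.3,"dz": 1.2,"twist": -2},{"dx": 1.14,"dy": -1.95,"dz": 1.8,"twist": -3},{"dx": 1.52,"dy": -2.6,"dz": 2.4,"twist": -4},{"dx": 1.9,"dy": -3.25,"dz": 3.0,"twist": -5}]' --gripper 0 --newtons 40

```text
t: 0.78
tool_pos: [0.3183, 0.3938, 0.4111]
tool_rot: [-1.788, -2.582, 0.002]
contact_force: [1.0, 1.0, 0.2]
opening: 0.0852
```

jog_arm --steps '[{"dx": 0.48,"dy": -0.82,"twist": -0.6},{"dx": 0.96,"dy": -1.64,"twist": -1.2},{"dx": 1.44,"dy": -2.46,"twist": -1.8},{"dx": 1.92,"dy": -3.28,"twist": -2.4},{"dx": 2.4,"dy": -4.1,"twist": -2.85}]'

```text
validation failed for argument at $.st...
```

jog_arm --steps '[{"dx": 0.48,"dy": -0.82},{"dx": 0.96,"dy": -1.64},{"dx": 1.44,"dy": -2.46},{"dx": 1.9,"dy": -3.2},{"dx": 2.3,"dy": -3.9}]'

```text
validation failed for argument at $.st...
```

jog_arm --steps '[{"dx": 0.48,"dy": -0.82,"dz": 0,"twist": -0.6},{"dx": 0.96,"dy": -1.64,"dz": 0,"twist": -1.2},{"dx": 1.44,"dy": -2.46,"dz": 0,"twist": -1.8},{"dx": 1.92,"dy": -3.28,"dz": 0,"twist": -2.4},{"dx": 2.4,"dy": -4.1,"dz": 0,"twist": -2.85}]'

```text
t: 1.4
tool_pos: [0.4628, 0.1461, 0.4109]
tool_rot: [-2.371, -2.059, 0.001]
contact_force: [0.7, -0.4, -0.2]
opening: 0.0851
```

jog_arm --steps '[{"dx": 0.5,"dy": -0.85,"dz": 0,"twist": 0},{"dx": 1.0,"dy": -1.7,"dz": 0,"twist": 0},{"dx": 1.5,"dy": -2.5,"dz": 0,"twist": 0},{"dx": 2.0,"dy": -3.3,"dz": 0,"twist": 0},{"dx": 2.4,"dy": -4.0,"dz": 0,"twist": 0}]'

```text
t: 2.02
tool_pos: [0.6075, -0.0959, 0.4102]
tool_rot: [-2.371, -2.058, 0.002]
contact_force: [-1.0, 0.6, 0.7]
opening: 0.0854
```

```bash
python3 - <<'E'
from h import *
d=grab('wrist','w1.png');P=pts(d)
e=np.array([.9906,-.1366]);f=np.array([.1366,.9906])
o=ctrl.get_obs();print(o['tool_pos'],o['q'])
Q=P.reshape(-1,3);C=d['frame'].reshape(-1,3)
T=o['tool_pos']
m=(Q[:,2]>0.28)&(Q[:,2]<0.32)&(np.hypot(Q[:,0]-.606,Q[:,1]+.095)<0.08)
g=Q[m];print(m.sum());a=g[:,:2]@e;b=g[:,:2]@f
print(np.percentile(a,[1,50,99]),np.percentile(b,[1,50,99]),g[:,2].max())
h=g[g[:,2]>g[:,2].max()-.003];print(len(h),h.mean(0),(h[:,:2]@e).mean())
E
```

```text
[ 0.60895711 -0.10054195  0.40849651] [-0.28267769 -0.00790803  1.38481383 -0.00327009  1.76721273 -0.13763559]
3159
[0.60957385 0.61526592 0.62913633] [-0.0684187  -0.00479486  0.04756198] 0.30348562134326273
1372 [ 0.60744256 -0.09271341  0.30129786] 0.6143972498067629
```

View pics/w1.png

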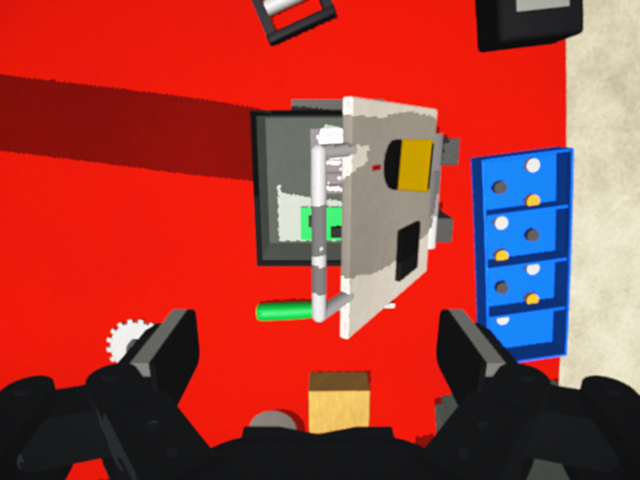

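jog_arm --steps '[{"dx": -0.04,"dy": 0.08,"dz": -0.7,"twist": 0},{"dx": -0.04,"dy": 0.08,"dz": -1.4,"twist": 0},{"dx": -0.04,"dy": 0.08,"dz": -1.9,"twist": 0},{"dx": -0.04,"dy": 0.08,"dz": -2.17,"twist": 0},{"dx": -0.04,"dy": 0.08,"dz": -2.17,"twist": 0}]'

```text
t: 2.7
tool_pos: [0.606, -0.0954, 0.277]
tool_rot: [-2.375, -2.052, 0.008]
contact_force: [0.2, -0.4, 0.7]
opening: 0.0855
```

jog_arm --steps '[{"dx": 0,"dy": 0,"dz": 0,"twist": 0},{"dx": 0,"dy": 0,"dz": 0,"twist": 0},{"dx": 0,"dy": 0,"dz": 0,"twist": 0},{"dx": 0,"dy": 0,"dz": 0,"twist": 0},{"dx": 0,"dy": 0,"dz": 0,"twist": 0}]' --gripper 255 --newtons 30

```text
t: 3.32
tool_pos: [0.6061, -0.0955, 0.2775]
tool_rot: [-2.376, -2.053, 0.008]
contact_force: [0.4, 0.5, 1.2]
opening: 0.0089
```

```bash
python3 - <<'E'
from h import *
d=grab('side');grab('wrist','w2.png')
c=d['frame'][120:330,270:450]
cv2.imwrite('pics/side2.png',cv2.resize(c[:,:,::-1],None,fx=2.8,fy=2.8,interpolation=cv2.INTER_CUBIC))
o=ctrl.get_obs();T=o['tool_pos'];print(T,o['contact_force'],o['opening'],o['t'])
# arc table
th0=1.0
for k,th in enumerate([1,.95,.9,.85,.8,.75,.7,.65,.6,.55,.5,.45,.4,.35,.3,.25,.2,.16,.12,.09,.06,.04,.02,0.01,0]):
    dx=.24*(np.cos(th0)-np.cos(th));dz=.24*(np.sin(th)-np.sin(th0))
    print(th,'x',round(dx*.9906/.06,2),round(-dx*.1366/.06,2),round(dz/.06,2))
E
```

```text
[ 0.60612648 -0.09551164  0.27744459] [-0.66300006 -0.04079512  0.97237409] 0.008556780510869168 3.425
1 x 0.0 -0.0 0.0
0.95 x -0.16 0.02 -0.11
0.9 x -0.32 0.04 -0.23
0.85 x -0.47 0.07 -0.36
0.8 x -0.62 0.09 -0.5
0.75 x -0.76 0.1 -0.64
0.7 x -0.89 0.12 -0.79
0.65 x -1.01 0.14 -0.95
0.6 x -1.13 0.16 -1.11
0.55 x -1.24 0.17 -1.28
0.5 x -1.34 0.18 -1.45
0.45 x -1.43 0.2 -1.63
0.4 x -1.51 0.21 -1.81
0.35 x -1.58 0.22 -1.99
0.3 x -1.64 0.23 -2.18
0.25 x -1.7 0.23 -2.38
0.2 x -1.74 0.24 -2.57
0.16 x -1.77 0.24 -2.73
0.12 x -1.79 0.25 -2.89
0.09 x -1.81 0.25 -3.01
0.06 x -1.81 0.25 -3.13
0.04 x -1.82 0.25 -3.21
0.02 x -1.82 0.25 -3.29
0.01 x -1.82 0.25 -3.33
0 x -1.82 0.25 -3.37
```

View pics/side2.png

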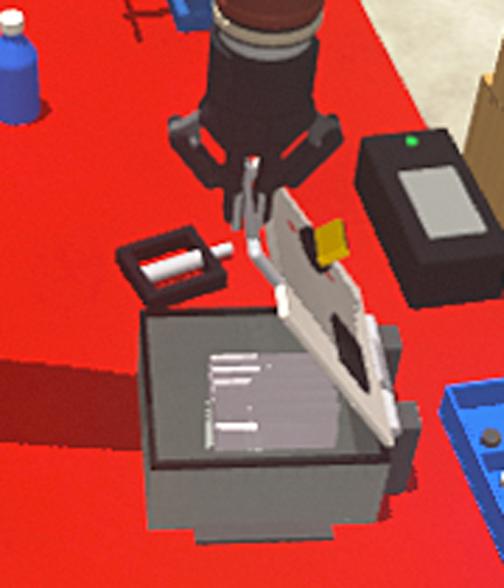

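View pics/w2.png

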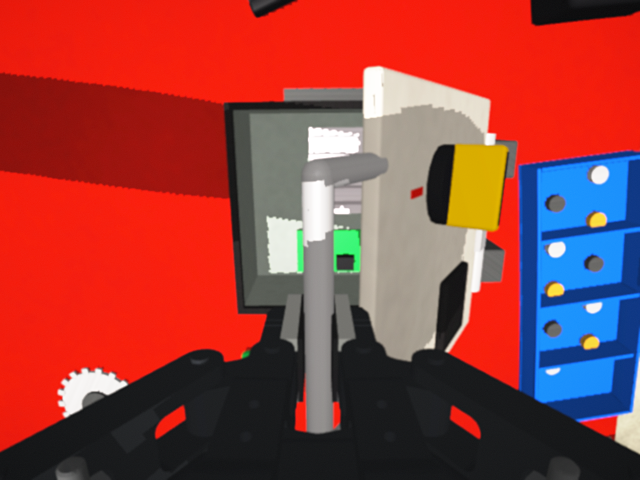

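The bar is gripped at its middle. Next I'll lower it along the hinge arc.

jog_arm --steps '[{"dx": -0.16,"dy": 0.02,"dz": -0.11,"twist": 0},{"dx": -0.32,"dy": 0.04,"dz": -0.23,"twist": 0},{"dx": -0.47,"dy": 0.07,"dz": -0.36,"twist": 0},{"dx": -0.62,"dy": 0.09,"dz": -0.5,"twist": 0},{"dx": -0.76,"dy": 0.1,"dz": -0.64,"twist": 0}]'

```text
t: 4.05
tool_pos: [0.5598, -0.0893, 0.2384]
tool_rot: [-2.375, -2.053, 0.008]
contact_force: [2.0, 0.3, 0.8]
opening: 0.0088
```

jog_arm --steps '[{"dx": -0.13,"dy": 0.02,"dz": -0.15,"twist": 0},{"dx": -0.25,"dy": 0.04,"dz": -0.31,"twist": 0},{"dx": -0.37,"dy": 0.06,"dz": -0.47,"twist": 0},{"dx": -0.48,"dy": 0.07,"dz": -0.64,"twist": 0},{"dx": -0.58,"dy": 0.08,"dz": -0.81,"twist": 0}]'

```text
t: 4.68
tool_pos: [0.5252, -0.0845, 0.189]
tool_rot: [-2.376, -2.054, 0.005]
contact_force: [7.4, -1.1, -2.8]
opening: 0.0092
```

jog_arm --steps '[{"dx": -0.07,"dy": 0.01,"dz": -0.17,"twist": 0},{"dx": -0.15,"dy": 0.02,"dz": -0.35,"twist": 0},{"dx": -0.22,"dy": 0.03,"dz": -0.52,"twist": 0},{"dx": -0.28,"dy": 0.04,"dz": -0.7,"twist": 0},{"dx": -0.33,"dy": 0.04,"dz": -0.9,"twist": 0}]'

```text
t: 5.3
tool_pos: [0.5051, -0.0819, 0.1343]
tool_rot: [-2.376, -2.054, 0.006]
contact_force: [1.8, 0.7, 0.8]
opening: 0.0091
```

jog_arm --steps '[{"dx": -0.04,"dy": 0.01,"dz": -0.18,"twist": 0},{"dx": -0.07,"dy": 0.01,"dz": -0.34,"twist": 0},{"dx": -0.09,"dy": 0.01,"dz": -0.5,"twist": 0},{"dx": -0.1,"dy": 0.01,"dz": -0.64,"twist": 0},{"dx": -0.11,"dy": 0.01,"dz": -0.77,"twist": 0}]'

```text
t: 5.92
tool_pos: [0.4987, -0.0813, 0.0878]
tool_rot: [-2.376, -2.054, 0.005]
contact_force: [2.5, 1.4, -0.4]
opening: 0.0088
```

jog_arm --steps '[{"dx": 0,"dy": 0,"dz": -0.06,"twist": 0},{"dx": 0,"dy": 0,"dz": -0.11,"twist": 0},{"dx": -0.01,"dy": 0,"dz": -0.16,"twist": 0},{"dx": -0.01,"dy": 0,"dz": -0.2,"twist": 0},{"dx": -0.01,"dy": 0,"dz": -0.2,"twist": 0}]'

```text
t: 6.55
tool_pos: [0.4986, -0.0814, 0.0764]
tool_rot: [-2.377, -2.054, 0.004]
contact_force: [1.5, 1.4, 4.4]
opening: 0.0092
```

```bash
cat > cov.py <<'E'
from h import *
import sys
tag=sys.argv[1]
e=np.array([.9906,-.1366]);f=np.array([.1366,.9906])
o=ctrl.get_obs();print(o['t'],o['tool_pos'],o['contact_force'],o['opening'])
s=grab('side');c=s['frame'][140:340,280:450]
cv2.imwrite('pics/side%s.png'%tag,cv2.resize(c[:,:,::-1],None,fx=2.9,fy=2.9,interpolation=cv2.INTER_CUBIC))
t=grab('top');c=t['frame'][130:260,290:420]
cv2.imwrite('pics/top%s.png'%tag,cv2.resize(c[:,:,::-1],None,fx=4,fy=4,interpolation=cv2.INTER_CUBIC))
for n,d in(('side',s),('top',t)):
    Q=pts(d).reshape(-1,3);C=d['frame'].reshape(-1,3).astype(int)
    a=.744-Q[:,:2]@e;b=Q[:,:2]@f+.0112
    sp=C.max(1)-C.min(1)
    m=(a>.03)&(a<.2)&(abs(b)<.085)&(sp<30)&(C.min(1)>110)&(Q[:,2]>.08)&(Q[:,2]<.2)
    g=Q[m]
    if len(g)<30: print(n,'few');continue
    A=np.c_[a[m],b[m],np.ones(m.sum())]
    z=g[:,2]
    for i in range(6):
        x=np.linalg.lstsq(A,z,rcond=None)[0];r=abs(A@x-z);k=r<max(.003,1.5*np.median(r));A=A[k];z=z[k]
    print(n,len(z),'slope a,b',x[:2],'z at a=.12',x[2]+.12*x[0])
E
python3 cov.py c1
```

```text
6.55 [ 0.49860939 -0.08143789  0.07638906] [1.54350894 1.43592485 4.43012961] 0.00919158061155408
side 2578 slope a,b [-0.00353789  0.00231304] z at a=.12 0.09748013668687809
top 1805 slope a,b [-0.00526893 -0.00031918] z at a=.12 0.09907116638990275
```

View pics/sidec1.png

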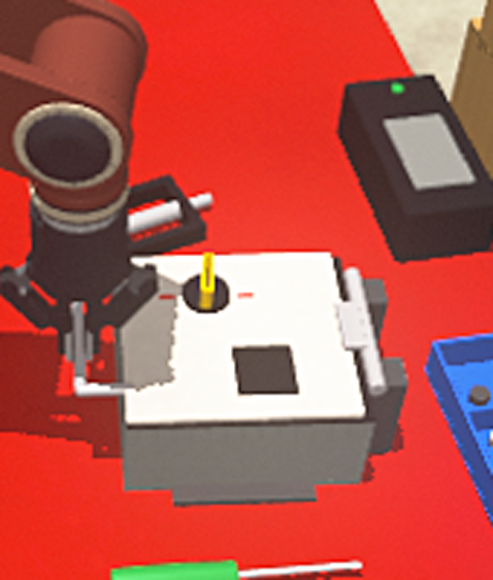

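jog_arm --steps '[{"dx": 0,"dy": 0,"dz": 0,"twist": 0},{"dx": 0,"dy": 0,"dz": 0,"twist": 0},{"dx": 0,"dy": 0,"dz": 0,"twist": 0}]' --gripper 190

```text
t: 7.02
tool_pos: [0.4978, -0.0814, 0.0757]
tool_rot: [-2.376, -2.053, 0.006]
contact_force: [0.2, 1.1, 1.0]
opening: 0.0219
```

jog_arm --steps '[{"dx": 0,"dy": 0,"dz": 0.3,"twist": 0},{"dx": 0,"dy": 0,"dz": 0.8,"twist": 0},{"dx": 0,"dy": 0,"dz": 1.5,"twist": 0},{"dx": 0,"dy": 0,"dz": 2.2,"twist": 0},{"dx": 0,"dy": 0,"dz": 2.5,"twist": 0}]'

```text
t: 7.65
tool_pos: [0.4991, -0.0818, 0.2299]
tool_rot: [2.374, 2.052, -0.001]
contact_force: [-1.2, 0.4, 0.0]
opening: 0.0216
```

```bash
python3 cov.py c2; python3 - <<'E'
from h import *
grab('wrist','w3.png')
e=np.array([.9906,-.1366]);f=np.array([.1366,.9906])
for n in('side','top','wrist'):
    d=load(n);Q=pts(d).reshape(-1,3);C=d['frame'].reshape(-1,3).astype(int)
    a=.744-Q[:,:2]@e;b=Q[:,:2]@f+.0112
    m=(C[:,0]>110)&(C[:,1]>80)&(C[:,2]<60)&(a>.09)&(a<.17)&(abs(b-.04)<.04)
    t=m&(Q[:,2]>.125)
    g=np.c_[a,b][t]
    if len(g)<5: print(n,len(g));continue
    c=g.mean(0);l=cv2.fitLine(g.astype(np.float32),cv2.DIST_L2,0,.001,.001).ravel()
    R=cv2.minAreaRect((g*1000).astype(np.float32))
    print(n,len(g),'a,b',c,'rect',R,'zmax',Q[m,2].max(),'wing angle from y (toward front +):',np.arctan2(l[0]*np.sign(l[1]),abs(l[1])))
    k=(C.max(1)<70)&(a>.105)&(a<.155)&(abs(b-.04)<.025)&(Q[:,2]<.125); print('disc z',np.nanpercentile(Q[k,2],[10,50,90]) if k.sum() else None,k.sum())
E
```

```text
7.65 [ 0.49911549 -0.0817974   0.22993544] [-1.20428039  0.37123267  0.0279365 ] 0.021585126759530913
side 2793 slope a,b [-0.00257069 -0.00010368] z at a=.12 0.09862126675261787
top 1239 slope a,b [-0.00220161  0.00015098] z at a=.12 0.10038168524916795
side 42 a,b [0.13028599 0.03690109] rect ((129.60182189941406, 39.512062072753906), (7.541234970092773, 42.236690521240234), 5.426811695098877) zmax 0.13502663800442982 wing angle from y (toward front +): -0.05624624
disc z [0.10212943 0.10551309 0.1082518 ] 39
top 0
wrist 941 a,b [0.13149632 0.04006588] rect ((130.4766845703125, 39.7094612121582), (10.976250648498535, 40.53968048095703), 8.702367782592773) zmax 0.13211989537795468 wing angle from y (toward front +): -0.12682314
disc z [0.10439972 0.10600055 0.10691341] 1350
```

View pics/w3.png

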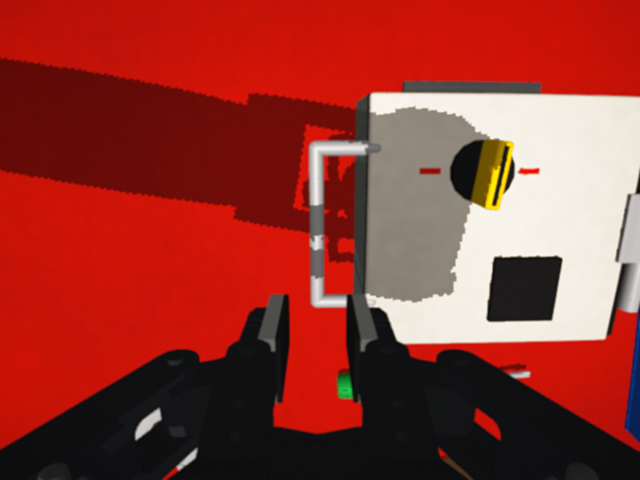

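View pics/topc2.png

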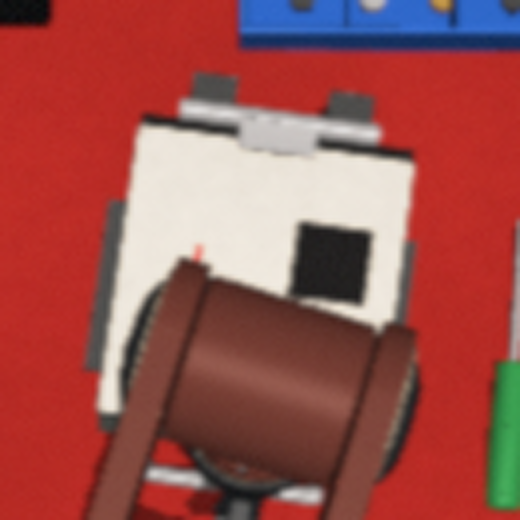

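jog_arm --steps '[{"dx": 0.6,"dy": 0.15,"dz": 0,"twist": -0.3},{"dx": 1.2,"dy": 0.3,"dz": 0,"twist": -0.6},{"dx": 1.7,"dy": 0.42,"dz": -0.2,"twist": -0.77},{"dx": 1.88,"dy": 0.44,"dz": -0.5,"twist": -0.77},{"dx": 1.88,"dy": 0.44,"dz": -0.5,"twist": -0.77}]' --gripper 90

```text
t: 8.43
tool_pos: [0.6087, -0.0544, 0.1912]
tool_rot: [-2.504, -1.886, 0.014]
contact_force: [-0.7, -0.7, 0.6]
opening: 0.0551
```

```bash
python3 - <<'E'
from h import *
o=ctrl.get_obs();print(o['t'],o['tool_pos'],o['tool_rot'],o['opening'])
grab('wrist','w4.png')
e=np.array([.9906,-.1366]);f=np.array([.1366,.9906])
d=load('wrist');Q=pts(d).reshape(-1,3);C=d['frame'].reshape(-1,3).astype(int)
a=.744-Q[:,:2]@e;b=Q[:,:2]@f+.0112
m=(C[:,0]>110)&(C[:,1]>80)&(C[:,2]<60)&(a>.09)&(a<.17)&(abs(b-.04)<.04)
g=np.c_[a,b][m&(Q[:,2]>.127)]
print(len(g),cv2.minAreaRect((g*1000).astype(np.float32)))
E
```

```text
8.425 [ 0.60873488 -0.05442312  0.19115465] [-2.50361801 -1.88626114  0.01370113] 0.0551133213287651
1007 ((129.9481201171875, 40.181480407714844), (9.649038314819336, 41.39326858520508), 7.368097305297852)
```

View pics/w4.png

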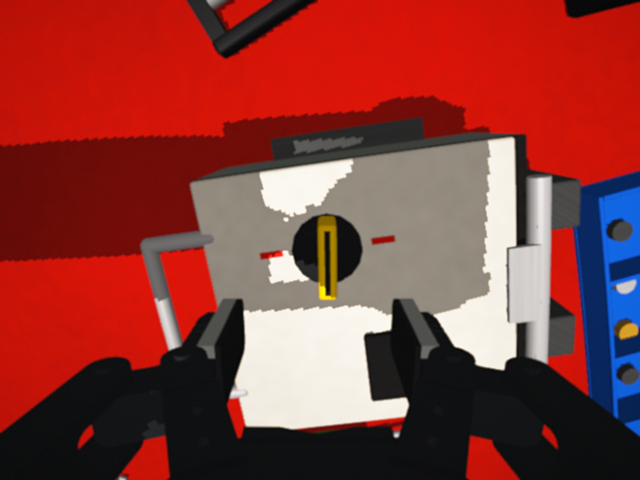

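jog_arm --steps '[{"dx": 0.05,"dy": -0.01,"dz": -0.5,"twist": 0},{"dx": 0.05,"dy": -0.01,"dz": -0.95,"twist": 0},{"dx": 0.05,"dy": -0.01,"dz": -1.2,"twist": 0},{"dx": 0.05,"dy": -0.01,"dz": -1.35,"twist": 0},{"dx": 0.05,"dy": -0.01,"dz": -1.35,"twist": 0}]'

```text
t: 9.1
tool_pos: [0.612, -0.0553, 0.1119]
tool_rot: [-2.505, -1.887, 0.011]
contact_force: [0.2, 0.2, 0.9]
opening: 0.0554
```

jog_arm --steps '[{"dx": 0,"dy": 0,"dz": 0,"twist": 0},{"dx": 0,"dy": 0,"dz": 0,"twist": 0},{"dx": 0,"dy": 0,"dz": 0,"twist": 0},{"dx": 0,"dy": 0,"dz": 0,"twist": 0}]' --gripper 255 --newtons 30

```text
t: 9.6
tool_pos: [0.6129, -0.0556, 0.113]
tool_rot: [-2.507, -1.888, 0.009]
contact_force: [1.7, -0.8, 2.7]
opening: 0.0089
```

jog_arm --steps '[{"dx": 0,"dy": 0,"dz": 0,"twist": -0.9},{"dx": 0,"dy": 0,"dz": 0,"twist": -1.8},{"dx": 0,"dy": 0,"dz": 0,"twist": -2.7},{"dx": 0,"dy": 0,"dz": 0,"twist": -3.6},{"dx": 0,"dy": 0,"dz": 0,"twist": -4.5}]'

```text
t: 10.22
tool_pos: [0.6125, -0.0552, 0.1129]
tool_rot: [-3.038, -0.777, 0.008]
contact_force: [-1.1, 0.9, 1.3]
opening: 0.0091
```

jog_arm --steps '[{"dx": 0,"dy": 0,"dz": 0,"twist": -0.9},{"dx": 0,"dy": 0,"dz": 0,"twist": -1.8},{"dx": 0,"dy": 0,"dz": 0,"twist": -2.7},{"dx": 0,"dy": 0,"dz": 0,"twist": -3.65},{"dx": 0,"dy": 0,"dz": 0,"twist": -3.65}]'

```text
t: 10.85
tool_pos: [0.6124, -0.0549, 0.113]
tool_rot: [-3.127, 0.211, 0.005]
contact_force: [-1.1, 0.8, 2.3]
opening: 0.0091
```

```bash
python3 cov.py f1; python3 - <<'E'
from h import *
o=ctrl.get_obs();print(o['t'],o['tool_rot'],o['q'],o['opening'],o['contact_force'])
grab('wrist','w5.png')
E
```

```text
10.85 [ 0.61236896 -0.05486801  0.11302281] [-1.13306175  0.78208684  2.32140599] 0.009053976822170896
side 2724 slope a,b [-0.00318147  0.00034235] z at a=.12 0.09858199091333196
top 864 slope a,b [-4.99426954e-03 -7.34764922e-05] z at a=.12 0.10044924445659294
10.95 [-3.12672671  0.20957276  0.00490252] [-0.21370073  0.12994815  1.7347902   0.00762217  1.28110507  1.48875503] 0.009366000692310555 [-0.66420362  1.35240325  1.65069083]
```

View pics/w5.png

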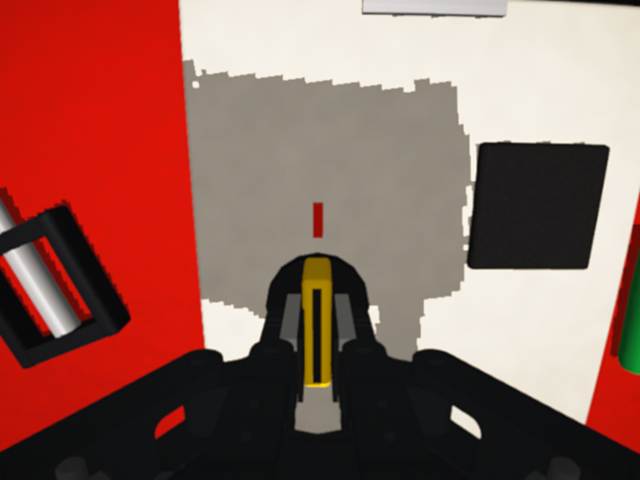

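jog_arm --steps '[{"dx": 0,"dy": 0,"dz": 0,"twist": 0},{"dx": 0,"dy": 0,"dz": 0,"twist": 0},{"dx": 0,"dy": 0,"dz": 0,"twist": 0},{"dx": 0,"dy": 0,"dz": 0,"twist": 0}]' --gripper 120

```text
t: 11.5
tool_pos: [0.6123, -0.055, 0.1129]
tool_rot: [-3.127, 0.21, 0.005]
contact_force: [-0.4, -0.2, 1.0]
opening: 0.0451
```

jog_arm --steps '[{"dx": 0,"dy": 0,"dz": 0.4,"twist": 0},{"dx": 0,"dy": 0,"dz": 0.9,"twist": 0},{"dx": 0,"dy": 0,"dz": 1.4,"twist": 0},{"dx": 0,"dy": 0,"dz": 1.8,"twist": 0},{"dx": 0,"dy": 0,"dz": 1.8,"twist": 0}]'

```text
t: 12.12
tool_pos: [0.6137, -0.0553, 0.2237]
tool_rot: [-3.128, 0.21, -0.003]
contact_force: [-0.0, -0.0, -0.1]
opening: 0.0452
```

```bash
python3 - <<'E'
from h import *
o=ctrl.get_obs();print(o['t'],o['tool_pos'],o['tool_rot'],o['opening'])
d=grab('wrist','w6.png')
e=np.array([.9906,-.1366]);f=np.array([.1366,.9906])
P=pts(d);Q=P.reshape(-1,3);C=d['frame'].reshape(-1,3).astype(int)
a=.744-Q[:,:2]@e;b=Q[:,:2]@f+.0112
m=(C[:,0]>110)&(C[:,1]>80)&(C[:,2]<60)&(a>.09)&(a<.17)&(abs(b-.04)<.04)
g=np.c_[a,b][m&(Q[:,2]>.126)]
print('wing',len(g),cv2.minAreaRect((g*1000).astype(np.float32)),np.median(Q[m,2]))
r=(C[:,0]>1.6*C[:,1])&(C[:,0]>1.6*C[:,2])&(abs(b-.04)<.02)&(abs(a-.13)<.06)&(Q[:,2]>.09)
for s in(1,-1):
    k=r&(s*(a-.13)>0); print('mark',k.sum(),a[k].mean() if k.any() else 0,b[k].mean() if k.any() else 0)
k=(C.max(1)<60)&(abs(a-.09)<.035)&(abs(b+.045)<.035)&(Q[:,2]>.095)
g=Q[k];print('pad',k.sum(),cv2.minAreaRect((g[:,:2]*1000).astype(np.float32)),np.median(g[:,2]),a[k].mean(),b[k].mean())
E
```

```text
12.125 [ 0.61372809 -0.05528023  0.2237195 ] [-3.12759902e+00  2.09911294e-01 -2.93757223e-03] 0.04515488036939409
wing 813 ((129.65675354003906, 39.41152572631836), (9.915179252624512, 41.721099853515625), 89.7651596069336) 0.12984666196312017
mark 55 0.16699192328677454 0.039431631062317195
mark 343 0.10977161063107767 0.03860251703542352
pad 12190 ((635.5964965820312, -138.93374633789062), (58.9437141418457, 59.53493881225586), 81.81131744384766) 0.2841860848175646 0.10501993316747954 -0.028206225050245688
```

View pics/w6.png

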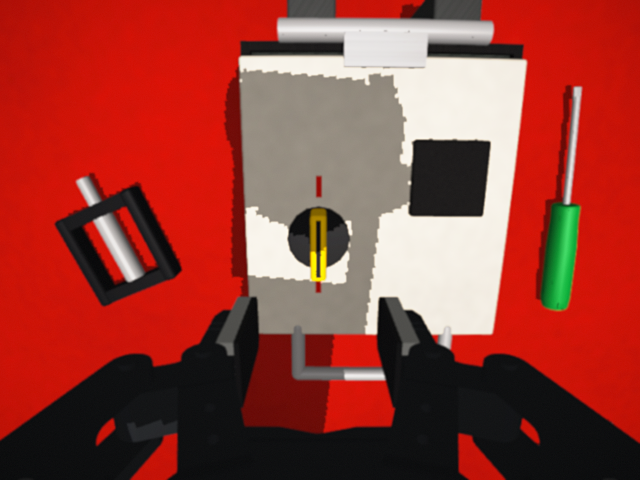

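```bash
python3 - <<'E'
from h import *
d=load('wrist');P=pts(d);print(P[178,451],P[160,430],P[200,470])
k=(d['frame'][130:225,400:500].max(2)<60)&(P[130:225,400:500,2]<.12);print(np.nanmedian(P[130:225,400:500][k],0),k.sum())
E
```

```text
[ 0.64086682 -0.14600226  0.10487124] [ 0.65387751 -0.13350899  0.1037741 ] [ 0.62486481 -0.15788357  0.10449794]
[ 0.6413789  -0.14458042  0.10426428] 5519
```

jog_arm --steps '[{"dx": 0.2,"dy": -0.7,"dz": 0,"twist": 0},{"dx": 0.44,"dy": -1.4,"dz": 0,"twist": 0},{"dx": 0.44,"dy": -1.5,"dz": -0.5,"twist": 0},{"dx": 0.44,"dy": -1.5,"dz": -0.9,"twist": 0},{"dx": 0.44,"dy": -1.5,"dz": -0.9,"twist": 0}]' --gripper 255

```text
t: 12.8
tool_pos: [0.6365, -0.1444, 0.1624]
tool_rot: [-3.125, 0.21, 0.015]
contact_force: [-0.2, 1.0, -1.4]
opening: -0.0002
```

jog_arm --steps '[{"dx": 0.06,"dy": 0,"dz": -0.35,"twist": 0},{"dx": 0.06,"dy": 0,"dz": -0.65,"twist": 0},{"dx": 0.06,"dy": 0,"dz": -0.82,"twist": 0},{"dx": 0.06,"dy": 0,"dz": -0.87,"twist": 0},{"dx": 0.06,"dy": 0,"dz": -0.87,"twist": 0}]'

```text
t: 13.42
tool_pos: [0.6403, -0.1444, 0.1105]
tool_rot: [-3.125, 0.21, 0.015]
contact_force: [-0.1, -0.1, 0.6]
opening: -0.0001
```

jog_arm --steps '[{"dx": 0,"dy": 0,"dz": -0.03,"twist": 0},{"dx": 0,"dy": 0,"dz": -0.06,"twist": 0},{"dx": 0,"dy": 0,"dz": -0.08,"twist": 0},{"dx": 0,"dy": 0,"dz": -0.1,"twist": 0},{"dx": 0,"dy": 0,"dz": -0.1,"twist": 0}]'

```text
t: 14.05
tool_pos: [0.6404, -0.1445, 0.1047]
tool_rot: [-3.125, 0.21, 0.014]
contact_force: [-0.5, -0.4, 0.8]
opening: 0.0002
```

jog_arm --steps '[{"dx": 0,"dy": 0,"dz": -0.02,"twist": 0},{"dx": 0,"dy": 0,"dz": -0.04,"twist": 0},{"dx": 0,"dy": 0,"dz": -0.05,"twist": 0},{"dx": 0,"dy": 0,"dz": -0.05,"twist": 0}]'

```text
t: 14.55
tool_pos: [0.6405, -0.1446, 0.1024]
tool_rot: [-3.125, 0.21, 0.014]
contact_force: [-2.8, 0.3, 6.4]
opening: 0.0
```

jog_arm --steps '[{"dx": 0,"dy": 0,"dz": -0.03,"twist": 0},{"dx": 0,"dy": 0,"dz": -0.05,"twist": 0},{"dx": 0,"dy": 0,"dz": -0.06,"twist": 0},{"dx": 0,"dy": 0,"dz": -0.06,"twist": 0}]'

```text
t: 15.05
tool_pos: [0.6406, -0.1447, 0.1003]
tool_rot: [-3.125, 0.21, 0.014]
contact_force: [-4.9, 0.9, 8.0]
opening: -0.0003
```

jog_arm --steps '[{"dx": -0.01,"dy": 0,"dz": -0.03,"twist": 0},{"dx": -0.01,"dy": 0,"dz": -0.05,"twist": 0},{"dx": -0.01,"dy": 0,"dz": -0.06,"twist": 0},{"dx": -0.01,"dy": 0,"dz": -0.06,"twist": 0}]'

```text
t: 15.55
tool_pos: [0.6405, -0.1448, 0.0989]
tool_rot: [-3.126, 0.21, 0.013]
contact_force: [-5.3, 1.1, 10.4]
opening: 0.0002
```

jog_arm --steps '[{"dx": -0.01,"dy": 0,"dz": -0.03,"twist": 0},{"dx": -0.01,"dy": 0,"dz": -0.06,"twist": 0},{"dx": -0.01,"dy": 0,"dz": -0.08,"twist": 0},{"dx": -0.01,"dy": 0,"dz": -0.08,"twist": 0}]'

```text
t: 16.05
tool_pos: [0.6406, -0.1449, 0.0972]
tool_rot: [-3.126, 0.21, 0.011]
contact_force: [-6.4, 1.3, 14.1]
opening: 0.0005
```

jog_arm --steps '[{"dx": -0.01,"dy": 0,"dz": -0.05,"twist": 0},{"dx": -0.01,"dy": 0,"dz": -0.07,"twist": 0},{"dx": -0.01,"dy": 0,"dz": -0.08,"twist": 0},{"dx": -0.01,"dy": 0,"dz": -0.08,"twist": 0}]'

```text
t: 16.55
tool_pos: [0.6407, -0.1451, 0.0968]
tool_rot: [-3.126, 0.209, 0.009]
contact_force: [-9.6, 2.4, 18.6]
opening: -0.0002
```

```bash
python3 cov.py p1; python3 - <<'E'
from h import *
grab('wrist','w7.png')
print(ctrl.get_obs()['tool_pos'],ctrl.get_obs()['contact_force'])
E
```

```text
16.55 [ 0.64067813 -0.14508066  0.09675088] [-9.5893228   2.35326548 18.58832703] -0.00018356146504574448
side 2150 slope a,b [-0.01015332 -0.00094104] z at a=.12 0.09183744078713688
top 883 slope a,b [-0.00851322 -0.00216808] z at a=.12 0.09358429383665502
[ 0.6406864  -0.14505666  0.09676496] [-10.03401336   2.49078384  17.90171811]
```

View pics/sidep1.png

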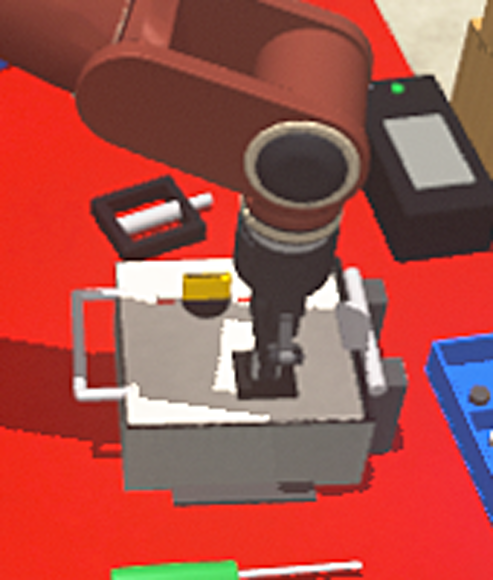

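View pics/w7.png

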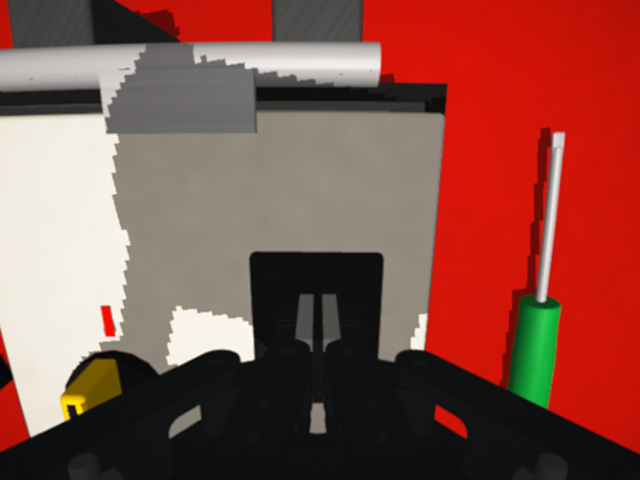

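jog_arm --steps '[{"dx": -0.02,"dy": 0.0,"dz": -0.08,"twist": 0},{"dx": -0.03,"dy": 0.01,"dz": -0.09,"twist": 0},{"dx": -0.03,"dy": 0.01,"dz": -0.09,"twist": 0},{"dx": -0.03,"dy": 0.01,"dz": -0.09,"twist": 0},{"dx": -0.03,"dy": 0.01,"dz": -0.09,"twist": 0}]'

```text
t: 17.32
tool_pos: [0.6406, -0.145, 0.0966]
tool_rot: [-3.127, 0.209, 0.004]
contact_force: [-7.7, 1.5, 19.8]
opening: 0.0001
```

jog_arm --steps '[{"dx": -0.03,"dy": 0.01,"dz": -0.09,"twist": 0},{"dx": -0.03,"dy": 0.01,"dz": -0.09,"twist": 0}]'

```text
t: 17.58
tool_pos: [0.6406, -0.145, 0.0966]
tool_rot: [-3.129, 0.209, -0.003]
contact_force: [-7.3, 2.0, 19.9]
opening: -0.0001
```

```bash
python3 cov.py p2; python3 - <<'E'
from h import *
e=np.array([.9906,-.1366]);f=np.array([.1366,.9906])
d=load('side');Q=pts(d).reshape(-1,3);C=d['frame'].reshape(-1,3).astype(int)
a=.744-Q[:,:2]@e;b=Q[:,:2]@f+.0112
m=(C[:,0]>110)&(C[:,1]>80)&(C[:,2]<60)&(abs(a-.13)<.04)&(abs(b-.04)<.03)
print('wing',m.sum(),np.percentile(a[m],[2,98]),np.percentile(b[m],[2,98]))
o=ctrl.get_obs();print(o['tool_pos'],o['contact_force'],o['t'])
print(ctrl.finish_job())
E
```

```text
17.575 [ 0.64060962 -0.14495408  0.09658938] [-7.31440566  1.97191439 19.93717994] -5.222275146109128e-05
side 2119 slope a,b [-0.01101004 -0.00227875] z at a=.12 0.0916988153320344
top 883 slope a,b [-0.00955959 -0.00119227] z at a=.12 0.09346594195572185
wing 138 [0.11192211 0.14954893] [0.03302268 0.04041172]
[ 0.64060978 -0.14496755  0.09658049] [-8.23780889  2.30419444 20.35332942] 17.675
the job is handed in; nothing more can be done
None
```

The case is closed and the fastener is turned to the marks. I handed the job in at about 17.7 s, while still pressing the pad with about 20 N.

- **Cover:** I took it by the bar and lowered it along the hinge arc to the seal, gripped all the way. It lay level afterwards, with its top face at about 99 mm, and I released it there.
- **Fastener:** I turned it clockwise by about 82° and let go. The wrist picture afterwards showed the slot in line with both red marks, within about 0.5°.
- **Press:** Both cameras show the cover 6.8–6.9 mm lower than before pressing; flush is 6 mm and the calibration is good to about 2 mm. The tool stopped sinking while the force rose from 14 to 20 N, so the cover is on its stop.

**Checks that disagreed:**
- The side and top cameras differ by about 2 mm in absolute height.
- About 8 N of sideways force remained on the pad, mostly towards the robot. The tool did not slip.
- I did not measure the other objects again. The pedal and screwdriver look undisturbed in the last pictures, and no unexpected contact force appeared during the moves.

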